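Clear the centrifuge lid and hold it open

TASK

Two slide cartons have been left on the closed lid of the bench centrifuge: stack both, one after the other and squarely, onto the identical carton standing on the bench, making an upright column of three. Then lift the centrifuge lid by its front handle and hold it open at 50 degrees from closed (give or take 5), so that the rotor can be inspected. Finish while still holding the lid with the fingers, since it falls shut if let go, and leave the dish, jar, beaker and rack where they stand.

Things in the scene. Friction and masses are not known exactly. Their poses are not given: they have to be found in the camera images.
- centrifuge: low cream bench centrifuge, fixed, 200 mm deep (x) by 240 mm wide (y); origin at the centre of its underside, on the bench; its front faces its own -x; the closed lid's flat top lies 122 mm above the bench
- lid (a joint): angle of the centrifuge's flat grey lid (200 x 240 x 12 mm, about 0.4 kg, hinged along the rear +x edge of the centrifuge) in rad: 0 closed and level, growing as the front edge rises, stop at 1.4; 50 degrees is 0.873. The hinge is free and the lid falls shut from every angle
- lid_handle (a point): middle of the round steel handle bar of the lid: 12 mm thick, 120 mm long, parallel to the hinge, standing 45 mm out in front of the lid's front edge on two end rods, in the lid's plane (open gap of 39 mm between bar and lid edge for a finger, nothing beneath the bar); 245 mm from the hinge and 116 mm above the bench when closed
- lid_hinge (a point): middle of the lid's hinge line, at its rear edge, 110 mm above the bench; the line runs along the centrifuge's own y axis, and the handle moves about it in an arc
- base_mid (a point): closed brown cardboard slide carton, 100 x 60 x 40 mm (x long, y wide, z high), about 0.18 kg; this point is its centre, 20 mm above its underside; x along the 100 mm length, z up when upright. Stands on the bench beside the centrifuge, foot of the column
- box_a_mid (a point): closed brown cardboard slide carton, 100 x 60 x 40 mm (x long, y wide, z high), about 0.18 kg; this point is its centre, 20 mm above its underside; x along the 100 mm length, z up when upright. At the start it lies on the closed lid, on the centrifuge's -y half
- box_b_mid (a point): closed brown cardboard slide carton, 100 x 60 x 40 mm (x long, y wide, z high), about 0.18 kg; this point is its centre, 20 mm above its underside; x along the 100 mm length, z up when upright. At the start it lies on the closed lid, on the centrifuge's +y half
- dish: closed glass Petri dish, 92 mm across, 18 mm high, on the bench in front of the bench carton; bystander, origin under its centre
- bottle: white reagent jar with a red cap, 64 mm across, 100 mm high, on the bench behind the bench carton; bystander, origin under its centre
- beaker: glass beaker, 70 mm across, 85 mm high, on the bench to the left; bystander, origin under its centre
- rack: white tube rack, 100 x 50 x 75 mm, on the bench to the right; bystander, origin under its centre

How it is judged:
On the way, in this order (a step that is already met when the one before it is completed fails the run):
1. both cartons from the lid stand squarely on the bench carton, a column of three, let go (((horizontal distance between box_a_mid and base_mid below 0.012 m and angle between the x axis of box_a_mid and the x axis of base_mid, either way round below 0.14 rad and height (world z) of box_a_mid between 0.054 and 0.066 m and angle between each of box_a_mid, box_b_mid's own z axis and vertical below 0.08 rad and horizontal distance between box_b_mid and box_a_mid below 0.012 m and angle between the x axis of box_b_mid and the x axis of box_a_mid, either way round below 0.14 rad and height (world z) of box_b_mid between 0.094 and 0.106 m) or (horizontal distance between box_b_mid and base_mid below 0.012 m and angle between the x axis of box_b_mid and the x axis of base_mid, either way round below 0.14 rad and height (world z) of box_b_mid between 0.054 and 0.066 m and angle between each of box_b_mid, box_a_mid's own z axis and vertical below 0.08 rad and horizontal distance between box_a_mid and box_b_mid below 0.012 m and angle between the x axis of box_a_mid and the x axis of box_b_mid, either way round below 0.14 rad and height (world z) of box_a_mid between 0.094 and 0.106 m)) and height (world z) of base_mid below 0.026 m and angle between base_mid's own z axis and vertical below 0.08 rad and contact force between the fingers and base below 0.05 N and contact force between the fingers and box_a below 0.05 N and contact force between the fingers and box_b below 0.05 N), for 0.2 s.
2. the lid is held open by the fingers at 50 degrees, give or take 5 (value of joint lid between 0.785398 and 0.959931 rad and contact force between the fingers and lid above 0.5 N), for 0.2 s.
At the end, for the whole second after the job is handed in: the three cartons stand as an upright column on the bench (each centred on the one below within 12 mm and turned within 8 degrees of it), at rest and not touched by the fingers; the lid is still, between 45 and 55 degrees open, and carried by the robot's fingers (over 0.5 N) (all of step 1 and all of step 2 and linear speed of each of base, box_a, box_b below 0.02 m/s and velocity of joint lid between -0.05 and 0.05 rad/s); the arm keeps its last pose, push and grip.
It fails at once if a bystander (dish, jar, beaker or rack) is moved more than 20 mm (distance of any of dish, bottle, beaker, rack from where it was at the start of the episode above 0.02 m).
It also fails if it takes over 72 s, if anything falls off the work surface, if the arm or the gripper's body presses on something with over 40 N, if the wrist force passes 120 N, or if a joint passes its speed limit or range.

ROBOT

A 7-joint arm with a two-finger parallel gripper is mounted at the origin on the work surface. World frame = base frame: x ahead of the robot, y to its left, z up, the work surface at z = 0. Lengths are in m, angles in rad, forces in N, time in s.
With the tool pointing down it reaches from about 0.4 to 0.85 m from the base axis. Payload 10.4 kg.
Tool frame: the origin (TCP) lies where the fingers leave the gripper's body, on its centre line; the fingertips stand 73 mm ahead of it and the grasp point (between the pads) lies 54 mm ahead of it; z points along the fingers, y is the line along which they close (so a half turn about z gives the same grasp; the last joint's range is limited). The gripper opens to 85 mm and grips with 20 to 120 N. Pads are 22 mm wide; open, the fingers measure 114 mm over their backs; the gripper's body (76 mm by 85 mm) begins 54 mm behind the grasp point. The pads swing forward as they close: fully open they stand 13 mm farther back than shut.
Start: joints at [1.144, 0.332, -0.065, 1.46, 0.022, 1.35, -0.088], TCP at [0.246, -0.575, 0.304] pointing down, gripper open.
Joint ranges: [-2.6, 2.6], [-0.5, 2.12], [-1.47, 1.34], [0.16, 2.42], [-1.27, 4.41], [0.06, 2.06], [-2.6, 2.6]. Speed limits (rad/s): [2.22, 2.22, 2.79, 2.79, 3.14, 3.14, 3.14].

INTERFACE

Orientations are given as a unit quaternion [x, y, z, w].
In Python, from workcell import manip, camera gives the robot as it stands. The module is installed in compiled form; this text tells all that it offers.
- The arm moves only by the shell command python3 -m creep 'ROWS' [OPENING] [FORCE]. ROWS is JSON, a list of rows, each a list of 2 entries, a list of its own where there are three numbers: the shift along the tool's x, y, z in mm, then the turn about the tool's z in rad. In form: [[[tx, ty, tz], twist], ...]. A call has 1 to 5 rows; each row is the pose to reach, as a shift and turn from the pose commanded when the call began, along the tool's axes at that moment; what a row does not reach only later rows make up. A row lasts 1/12 s, in which the tool goes at most 41.7 mm and 7.16 degrees, less where a joint would pass 70% of its speed; a pose out of reach is approached as far as the arm can. A call with a gripper value outside its range is refused whole. OPENING is the opening, from 0 (shut) to 1 (fully open), set as the call begins (- or left out, the last holds). The fingers move at their own pace and stop on an object; FORCE is the grip in N (left out, the last holds). Time passes only in rows, so rows that repeat a pose let the fingers close. It gives the time, the measured TCP pose, the force, the opening and the grip force at its end, in the units of the state.
- manip.get_obs(): the state, without advancing time (a new reading comes with each control period).
- camera(name): name is "side" or "top"; returns a dict with "pixels" (420x560x3 uint8, red, green, blue), "z_map" (420x560 float32, m along the optical axis (not along the pixel's ray), 0 where there is no reading), "fx", "fy", "cx", "cy" (pixels), "distortion" ([k1, k2, p1, p2, k3] as OpenCV has them; the pictures are not rectified), "extrinsics" (4x4, takes a point from world to camera coordinates). Camera axes: x right, y down, z forward; pixel columns grow to the right and rows downward; lengths in m; the calibration is good to about 2 mm. A picture is of the moment at which its call begins.
- manip.hand_in(): hands the job in; it is judged then, once.
The state is a dict: "clock": time; "joint_pos": joint angles; "joint_velocities": joint speeds; "tau": joint torques, N m; "position": TCP position; "ee_rot": TCP orientation; "ft_force": force on the tool from outside, world axes, zero at the start; "torque": the same for the moment, N m; "grip_width": opening from 0.0 (shut) to 1.0 (fully open); "grasp_force": force on a finger pad.
Only numpy, scipy, OpenCV 4.12 (cv2) and the standard library are available. Lean on these libraries where they do the work, as an engineer would, in place of code of your own. Each camera call takes 0.05 s, during which the arm holds its last target. There are 200 camera calls.

## Working session

There is one attempt and no reset: what is moved stays moved. The work goes in short steps, Python scripts to look and compute and a shell command to move; the robot and the scene stay as the last step left them, time stands still between calls to the robot, and variables do not carry over. Pictures are saved under pics/ and viewed, at most 10 in all, crops included, and the job is handed in when it is done.

```bash
mkdir -p pics; cat > h.py <<'E'
import numpy as np, cv2
from workcell import manip, camera
def cam(n):
    c=camera(n); c['K']=np.array([[c['fx'],0,c['cx']],[0,c['fy'],c['cy']],[0,0,1.]]); c['d']=np.array(c['distortion'],float)
    c['E']=np.array(c['extrinsics']); return c
def rays(c,uv):
    uv=np.asarray(uv,float).reshape(-1,1,2)
    n=cv2.undistortPoints(uv,c['K'],c['d']).reshape(-1,2)
    R,t=c['E'][:3,:3],c['E'][:3,3]
    return -R.T@t, np.c_[n,np.ones(len(n))]@R
def plane(c,uv,z):
    o,d=rays(c,uv); return o+d*((z-o[2])/d[:,2])[:,None]
def cloud(c):
    h,w=c['z_map'].shape
    uv=np.stack(np.meshgrid(np.arange(w),np.arange(h)),-1).reshape(-1,2)
    o,d=rays(c,uv); z=c['z_map'].reshape(-1,1)
    return (o+d*z).reshape(h,w,3)   # d has unit cam z
def save(c,f): cv2.imwrite('pics/'+f,c['pixels'][:,:,::-1])
E
python3 - <<'E'
from h import *
for n in('top','side'):
    c=cam(n); save(c,n+'0.png'); np.savez(n+'0.npz',**{k:v for k,v in c.items()})
    o,_=rays(c,[[0,0]]); print(n,o,c['fx'])
o=manip.get_obs(); print({k:np.round(v,3) for k,v in o.items()})
E
```

```text
top [ 0.46318469 -0.02363497  1.84207541] 544.7133972740675
side [0.08661149 0.78969815 0.72237431] 399.1306839796609
{'clock': np.float64(0.1), 'joint_pos': array([ 1.144,  0.333, -0.065,  1.461,  0.022,  1.35 , -0.088]), 'joint_velocities': array([ 0.001, -0.003, -0.   , -0.001, -0.001, -0.   , -0.001]), 'tau': array([ 4.0000e-03, -6.2675e+01,  5.1000e-02, -3.9243e+01,  1.6000e-02,
        7.0000e-03, -0.0000e+00]), 'position': array([ 0.245, -0.575,  0.303]), 'ee_rot': array([ 0.98 ,  0.201, -0.   , -0.001]), 'ft_force': array([1.128, 0.251, 0.623]), 'torque': array([-0.013, -0.034,  0.01 ]), 'grasp_force': np.float64(0.0), 'grip_width': np.float64(1.004)}
```

View pics/top0.png

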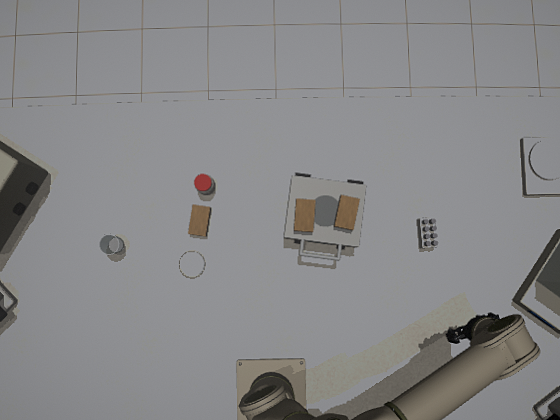

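View pics/side0.png

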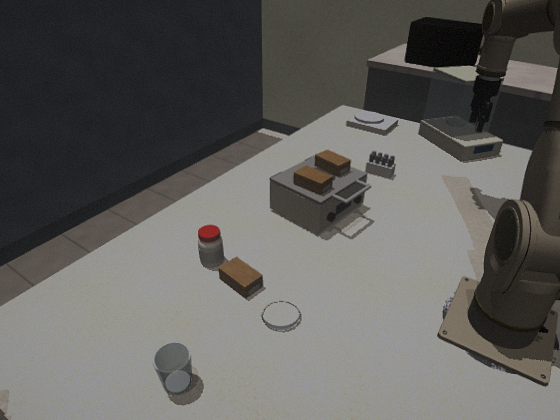

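The top view shows the cartons at about (200,221) on the bench and at (304,215) and (347,212) on the lid. The handle bar is near (320,258), the jar at (204,184) and the dish at (192,264). The side view shows the same cartons at (241,276), (313,180) and (333,163).

```bash
cat > meas.py <<'E'
from h import *
def boxes(c,verbose=True):
    hsv=cv2.cvtColor(c['pixels'],cv2.COLOR_RGB2HSV)
    m=cv2.inRange(hsv,(5,90,60),(20,255,255))
    P=cloud(c); n,l,s,ce=cv2.connectedComponentsWithStats(m)
    out=[]
    for i in range(1,n):
        if s[i,4]<80: continue
        q=P[l==i]; q=q[np.isfinite(q).all(1)]
        zt=np.percentile(q[:,2],90); t=(l==i)&(abs(P[:,:,2]-zt)<.01)
        pts=np.argwhere(t)[:,::-1]
        w=plane(c,pts,zt)[:,:2]
        r=cv2.minAreaRect((w*1000).astype(np.float32)); bx=cv2.boxPoints(r)
        e=bx[1]-bx[0] if np.linalg.norm(bx[1]-bx[0])>np.linalg.norm(bx[2]-bx[1]) else bx[2]-bx[1]
        a=np.degrees(np.arctan2(e[1],e[0]))%180
        out.append((np.array(r[0]),zt*1000,np.array(r[1]),a))
        if verbose: print(ce[i].round(),'c',np.round(r[0],1),'z',round(zt*1000,1),'dim',np.round(r[1],1),'ang',round(a,1), 'mean',(w.mean(0)*1000).round(1))
    return out
E
python3 - <<'E'
from meas import *
for n in('top','side'):
    c=dict(np.load(n+'0.npz',allow_pickle=True)); c['fx']=float(c['fx']); print(n); boxes(c); P=cloud(c)
    if n=='top':
        for uv in [(320,258),(303,247),(340,260),(300,190),(250,300),(204,184),(192,264),(295,235),(297,178),(355,183)]: print(uv,P[uv[1],uv[0]].round(3))
        # handle: points with z~.116 in front of lid
        m=(abs(P[:,:,2]-.118)<.015)&(P[:,:,1]>-.3)&(P[:,:,1]<.15)&(P[:,:,0]>.35)&(P[:,:,0]<.8)
        ys,xs=np.nonzero(m); w=plane(c,np.c_[xs,ys],.122)[:,:2]
        lid=w
        r=cv2.minAreaRect((lid*1000).astype(np.float32)); print(r,cv2.boxPoints(r))
        cv2.imwrite('pics/crop.png',cv2.resize(c['pixels'][160:290,170:390,::-1],None,fx=3.5,fy=3.5,interpolation=cv2.INTER_CUBIC))
E
```

```text
top
[347. 212.] c [ 589.7 -244.6] z 167.0 dim [59.5 97.6] ang 166.5 mean [ 589.8 -244.6]
[304. 215.] c [ 584.  -113.8] z 166.7 dim [56.7 96.8] ang 174.4 mean [ 584.  -113.7]
[199. 220.] c [582.1 229.2] z 46.4 dim [58.7 95.3] ang 170.0 mean [582.3 229.5]
(320, 258) [ 0.449 -0.173  0.003]
(303, 247) [ 0.486 -0.11   0.127]
(340, 260) [ 0.441 -0.24   0.002]
(300, 190) [ 0.666 -0.105  0.124]
(250, 300) [ 0.311  0.067 -0.013]
(204, 184) [0.695 0.203 0.102]
(192, 264) [ 0.437  0.26  -0.001]
(295, 235) [ 0.524 -0.086  0.119]
(297, 178) [ 0.705 -0.096  0.123]
(355, 183) [ 0.685 -0.279  0.128]
((580.0621337890625, -179.48300170898438), (237.55650329589844, 260.4965515136719), 81.51512145996094) [[ 433.7139   -277.7433  ]
 [ 691.3593   -316.17914 ]
 [ 726.4104    -81.22272 ]
 [ 468.76495   -42.786865]]
side
[333. 157.] c [ 587.2 -238.2] z 163.1 dim [60.2 99.3] ang 165.9 mean [ 586.8 -237. ]
[313. 174.] c [ 581.1 -108. ] z 163.2 dim [62.4 99.1] ang 175.1 mean [ 580.  -106.5]
[240. 272.] c [581.4 235. ] z 41.2 dim [58.8 99.9] ang 170.3 mean [580.2 235.7]
```

View pics/crop.png

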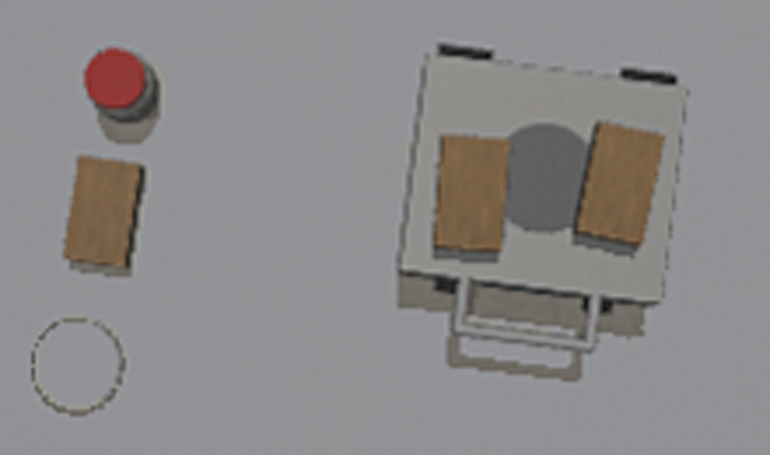

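The crop shows the lid with the bar between crop (455,330) and (595,348), yawed by about -8°. Nothing blocks either carton. I'll start moving now.

```bash
cat > go.py <<'E'
import sys,numpy as np
from scipy.spatial.transform import Rotation as R
from workcell import manip
o=manip.get_obs(); r=R.from_quat(o['ee_rot']); p=np.array(o['position'])*1000
x=r.as_matrix()[:,0]; yaw=np.degrees(np.arctan2(x[1],x[0]))
print('t',round(float(o['clock']),2),'p',p.round(1),'yaw',yaw.round(2),'tilt',r.as_matrix()[2,2].round(4),'F',np.round(o['ft_force'],1),'w',round(float(o['grip_width']),3),'gf',round(float(o['grasp_force']),1),'q7',round(float(o['joint_pos'][6]),2))
if len(sys.argv)>1:
    a=[float(v) for v in sys.argv[1:]]
    d=(-(a[3]-yaw)+90)%180-90
    print('shift',(r.inv().apply(np.array(a[:3])-p)).round(1),'twist',np.radians(d).round(3))
E
python3 go.py 588.5 -241 250 -13.8
```

```text
t 0.1 p [ 245.5 -574.5  303.2] yaw 23.14 tilt -1.0 F [1.1 0.3 0.6] w 1.004 gf 0.0 q7 -0.09
shift [ 446.5 -171.8   53.4] twist 0.645
```

```bash
python3 -m creep '[[[37,-14,4],0.06],[[74,-28,8],0.12],[[111,-42,12],0.18],[[148,-57,17],0.24],[[186,-71,22],0.3]]' 1 
python3 go.py 588.5 -241 250 -13.8
```

```text
clock: 0.52
position: [0.3895, -0.4348, 0.2815]
ee_rot: [0.999, 0.05, -0.0, -0.0]
ft_force: [0.7, -0.7, 0.8]
grip_width: 1.0
grasp_force: 0.0
t 0.52 p [ 389.5 -434.8  281.5] yaw 5.75 tilt -1.0 F [ 0.7 -0.7  0.8] w 1.0 gf 0.0 q7 -0.74
shift [ 217.4 -172.9   31.5] twist 0.341
```

```bash
python3 -m creep '[[[30,-24,5],0.06],[[60,-48,10],0.12],[[90,-72,14],0.18],[[120,-96,18],0.24],[[150,-119,22],0.3]]' >/dev/null
python3 go.py 588.5 -241 250 -13.8
```

```text
t 0.93 p [ 526.6 -300.7  259.5] yaw -11.41 tilt -1.0 F [ 0.2 -0.8  0.1] w 1.0 gf 0.0 q7 -1.38
shift [ 48.9 -70.8   9.5] twist 0.042
```

```bash
python3 -m creep '[[[17,-24,3],0.042],[[33,-48,6],0.042],[[49,-71,9],0.042],[[49,-71,9],0.042],[[49,-71,9],0.042]]' >/dev/null
python3 go.py 588.5 -241 200 -13.8
python3 - <<'E'
from h import *
for n in('top','side'):
    c=cam(n); save(c,n+'1.png')
    p=np.array([manip.get_obs()['position']]); 
    rv,_=cv2.Rodrigues(c['E'][:3,:3]); print(n,cv2.projectPoints(p-[0,0,.06],rv,c['E'][:3,3],c['K'],c['d'])[0].ravel())
a=cv2.imread('pics/top1.png')[140:290,270:430]; b=cv2.imread('pics/side1.png')[80:230,250:410]
cv2.imwrite('pics/c1.png',cv2.resize(np.hstack([a,b]),None,fx=2.5,fy=2.5,interpolation=2))
E
```

```text
t 1.35 p [ 588.3 -240.4  250. ] yaw -13.45 tilt -1.0 F [-0.2 -1.7 -0.4] w 1.001 gf 0.0 q7 -1.56
shift [ 0.4  0.6 50. ] twist 0.006
top [346.73151576 212.37061131]
side [334.16954948 148.769334  ]
```

View pics/c1.png

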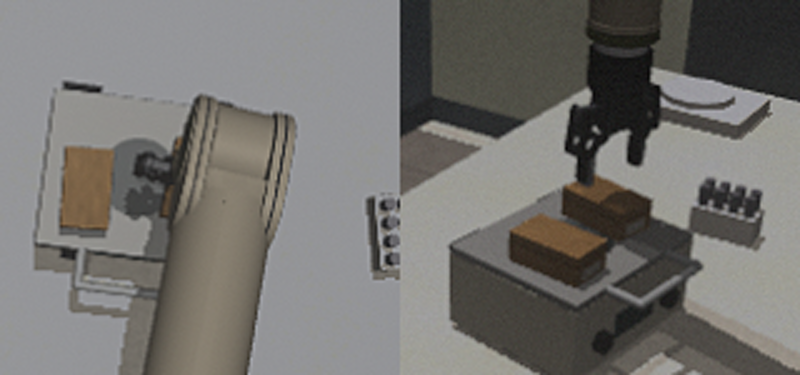

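The fingers straddle carton A at crop (585,170) and (636,155), as planned. I'll descend while watching the force.

```bash
python3 -m creep '[[[0,0,12],0],[[0,0,24],0],[[0,0,36],0],[[0,0,44],0],[[0,0,49],0]]' >/dev/null; python3 go.py
python3 -m creep '[[[0,0,0],0],[[0,0,0],0],[[0,0,0],0],[[0,0,0],0],[[0,0,0],0]]' 0 40 >/dev/null; python3 go.py
```

```text
t 1.87 p [ 586.6 -242.5  199.7] yaw -13.67 tilt -1.0 F [-0.1 -0.3  0.5] w 1.001 gf 0.0 q7 -1.56
t 2.28 p [ 587.7 -242.4  202.4] yaw -13.64 tilt -1.0 F [-0.  -0.2 -0.2] w 0.694 gf 44.2 q7 -1.56
```

```bash
python3 -m creep '[[[0,0,-12],0],[[0,0,-32],0],[[0,0,-54],0],[[0,0,-74],0],[[0,0,-90],0]]' >/dev/null; python3 go.py 581 232 270 -9.9
```

```text
t 2.7 p [ 587.8 -242.3  294.8] yaw -13.63 tilt -1.0 F [ 0.2  0.6 -1. ] w 0.692 gf 43.8 q7 -1.55
shift [-118.4 -459.3   24.5] twist -0.065
```

```bash
python3 -m creep '[[[-6,-23,0],0],[[-14,-54,0],-0.01],[[-23,-88,0],-0.02],[[-32,-123,0],-0.03],[[-41,-159,0],-0.04]]' >/dev/null; python3 go.py 581 232 270 -9.9
python3 -m creep '[[[-9,-36,0],0],[[-18,-72,0],0],[[-27,-108,0],0],[[-36,-144,0],0],[[-45,-176,4],0]]' >/dev/null; python3 go.py 581 232 270 -9.9
```

```text
t 3.12 p [584.9 -76.8 293. ] yaw -11.36 tilt -1.0 F [ 0.7  0.7 -1.8] w 0.698 gf 43.9 q7 -1.78
shift [ -64.6 -302.    22.9] twist -0.026
t 3.53 p [575.5 105.9 289.8] yaw -11.3 tilt -1.0 F [ 1.3 -0.4 -1.3] w 0.694 gf 43.9 q7 -2.12
shift [ -19.3 -124.7   19.9] twist -0.024
```

```bash
python3 -m creep '[[[-5,-34,5],-0.024],[[-10,-66,10],-0.024],[[-14,-92,14],-0.024],[[-17,-112,18],-0.024],[[-19,-122,20],-0.024]]' >/dev/null; 
python3 -m creep '[[[0,0,0],0],[[0,0,0],0]]' >/dev/null; python3 go.py 581 232 180 -9.9
```

```text
t 4.12 p [581.3 225.9 268.3] yaw -9.98 tilt -1.0 F [ 0.3 -0.1 -2. ] w 0.693 gf 43.8 q7 -2.32
shift [-1.4 -6.1 88.3] twist -0.001
```

```bash
python3 -m creep '[[[-1,-6,25],0],[[-1,-6,50],0],[[-1,-6,75],0],[[-1,-6,100],0],[[-1,-6,122],0]]' >/dev/null; 
python3 -m creep '[[[0,0,0],0],[[0,0,0],0]]' >/dev/null; python3 go.py 581 232 120 -9.9
python3 - <<'E'
from meas import *
for n in('top','side'):
    c=cam(n); save(c,n+'2.png'); print(n)
    try: boxes(c)
    except Exception as e: print(e)
a=cv2.imread('pics/top2.png')[150:290,130:270]; b=cv2.imread('pics/side2.png')[180:320,170:310]
cv2.imwrite('pics/c2.png',cv2.resize(np.hstack([a,b]),None,fx=2.8,fy=2.8,interpolation=2))
E
```

```text
t 4.7 p [581.5 230.5 145.9] yaw -10.11 tilt -1.0 F [ 0.8 -0.1 -1.1] w 0.694 gf 44.0 q7 -2.37
shift [-0.7 -1.4 25.9] twist -0.004
top
[304. 215.] c [ 584.2 -113.9] z 166.9 dim [56.7 96.5] ang 174.7 mean [ 585.5 -113.9]
side
[313. 174.] c [ 581.3 -107.4] z 163.1 dim [62.6 99.1] ang 175.0 mean [ 580.1 -106.2]
[244. 260.] c [552.2 247. ] z 107.5 dim [46.9 28.8] ang 78.9 mean [550.  253.5]
```

View pics/c2.png

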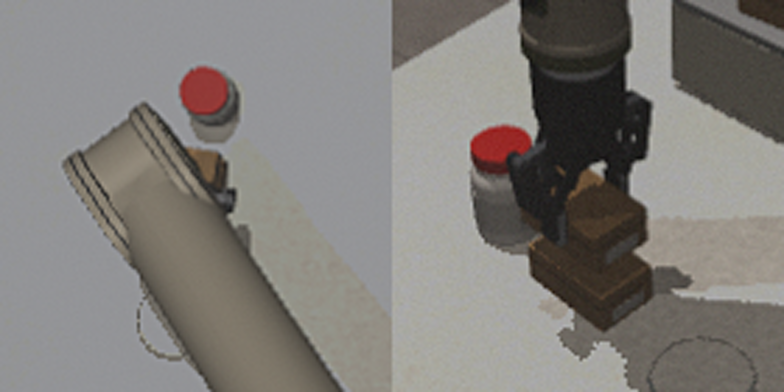

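The held carton's near edge is around crop (600,237-267). The bench carton's is around (607,298-330), so they look close to aligned. I'll compare the corners with rays at the right heights.

```bash
python3 - <<'E'
from h import *
c=dict(np.load('side0.npz',allow_pickle=True))
f=lambda u,v:[170+(u-392)/2.8-.3,180+v/2.8-.3]
for n,u,v,z in(('up near bot',600,267,.067),('up right bot',647,236,.067),('lo near top',607,299,.04),('lo right top',651,270,.04),('lo near bot',607,330,0),('lo right bot',650,297,0)):
    print(n,plane(c,[f(u,v)],z)[0].round(3))
im=cv2.imread('pics/side2.png')[225:305,205:275]
cv2.imwrite('pics/c3.png',cv2.resize(im,None,fx=7,fy=7,interpolation=2))
E
```

```text
up near bot [0.546 0.261 0.067]
up right bot [0.537 0.206 0.067]
lo near top [0.535 0.266 0.04 ]
lo right top [0.526 0.216 0.04 ]
lo near bot [0.538 0.265 0.   ]
lo right bot [0.531 0.211 0.   ]
```

View pics/c3.png

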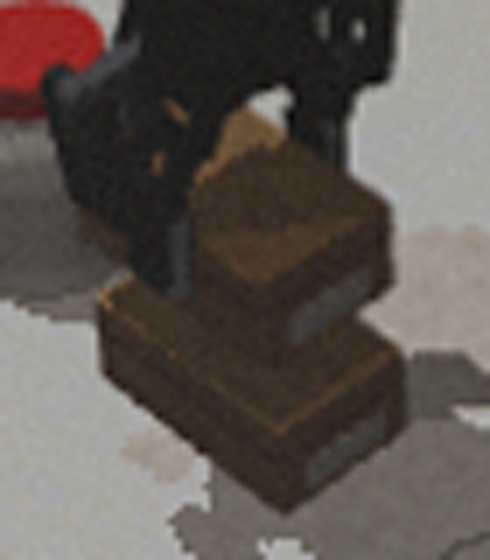

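The close crop shows the lower carton's top corners at (282,430) and (405,362), and the upper carton's at (255,288) and (388,212).

```bash
python3 - <<'E'
from h import *
c=dict(np.load('side0.npz',allow_pickle=True))
f=lambda u,v:[205+u/7-.43,225+v/7-.43]
for n,u,v,z in(('up near top',255,288,.107),('up right top',388,212,.107),('up near bot',265,365,.067),('up right bot',390,290,.067),('lo near top',282,430,.04),('lo right top',405,362,.04),('lo near bot',285,510,0),('lo right bot',403,430,0)):
    print(n,plane(c,[f(u,v)],z)[0].round(3))
E
```

```text
up near top [0.543 0.273 0.107]
up right top [0.53  0.217 0.107]
up near bot [0.545 0.267 0.067]
up right bot [0.534 0.213 0.067]
lo near top [0.539 0.267 0.04 ]
lo right top [0.525 0.216 0.04 ]
lo near bot [0.541 0.266 0.   ]
lo right bot [0.53  0.211 0.   ]
```

```bash
python3 -m creep '[[[-2,1,6],0],[[-4,2,12],0],[[-4,2,18],0],[[-4,2,22],0],[[-4,2,24],0]]' >/dev/null; python3 go.py
python3 -m creep '[[[0,0,1],0],[[0,0,1],0]]' >/dev/null; python3 go.py
```

```text
t 5.22 p [576.5 231.2 121. ] yaw -9.98 tilt -1.0 F [-0.   0.8 -1.6] w 0.699 gf 44.1 q7 -2.38
t 5.38 p [576.9 231.4 120.7] yaw -9.98 tilt -1.0 F [ 0.7 -0.3 -1.7] w 0.691 gf 44.2 q7 -2.38
```

```bash
for i in 1 2 3; do python3 -m creep '[[[0,0,1],0],[[0,0,1],0]]' >/dev/null; python3 go.py; done
```

```text
t 5.55 p [577.1 231.5 120.4] yaw -9.98 tilt -1.0 F [-1.6 -0.   2.5] w 0.694 gf 44.5 q7 -2.38
t 5.72 p [577.1 231.5 120.3] yaw -9.98 tilt -1.0 F [-4.9 -2.2 11. ] w 0.693 gf 45.7 q7 -2.38
t 5.88 p [577.1 231.6 120.3] yaw -9.98 tilt -1.0 F [-9.2 -5.3 21.5] w 0.694 gf 46.8 q7 -2.38
```

Contact. I'll back off 2 mm, release and rise.

```bash
python3 -m creep '[[[0,0,-1],0],[[0,0,-2],0],[[0,0,-2],0]]' >/dev/null; python3 go.py
python3 -m creep '[[[0,0,0],0],[[0,0,0],0],[[0,0,0],0],[[0,0,0],0],[[0,0,0],0]]' 1 >/dev/null; python3 go.py
python3 -m creep '[[[0,0,-10],0],[[0,0,-30],0],[[0,0,-65],0],[[0,0,-105],0],[[0,0,-140],0]]' >/dev/null; python3 go.py 583 -110 270 -5.2
```

```text
t 6.13 p [577.1 231.5 120.4] yaw -9.98 tilt -1.0 F [-2.1 -0.7  4.3] w 0.699 gf 45.1 q7 -2.38
t 6.55 p [576.9 231.3 119.7] yaw -9.98 tilt -1.0 F [ 1.  -0.8 -0.1] w 0.997 gf 0.0 q7 -2.38
t 6.97 p [576.7 231.5 262.9] yaw -9.96 tilt -1.0 F [ 1.5  1.4 -0.1] w 1.001 gf 0.0 q7 -2.33
shift [ 65.3 335.3  -7.3] twist -0.083
```

```bash
python3 -m creep '[[[7,36,0],-0.02],[[14,72,0],-0.04],[[21,108,0],-0.06],[[28,145,0],-0.08],[[35,181,0],-0.083]]' >/dev/null
python3 go.py 582.7 -110.5 260 -5.2
python3 - <<'E'
from meas import *
for n in('top','side'):
    c=cam(n); print(n); save(c,n+'4.png'); boxes(c)
E
```

```text
t 7.38 p [579.7  45.3 260.9] yaw -5.15 tilt -1.0 F [1.  0.6 0.6] w 1.003 gf 0.0 q7 -1.91
shift [ 16.9 154.9   1. ] twist 0.001
top
[304. 215.] c [ 583.9 -113.8] z 167.8 dim [56.7 96.7] ang 174.4 mean [ 584.3 -113.9]
[197. 220.] c [580.6 230.2] z 86.0 dim [58.1 96. ] ang 169.5 mean [580.7 230. ]
side
[315. 175.] c [ 580.6 -108.1] z 163.0 dim [62.6 98.3] ang 174.3 mean [ 575.1 -108.1]
[240. 260.] c [579.7 236.1] z 81.1 dim [ 59.3 100.1] ang 169.9 mean [578.1 237.1]
```

```bash
python3 -m creep '[[[4,36,0],0],[[8,72,0],0],[[12,108,0],0],[[15,138,0],0],[[17,154,0],0]]' >/dev/null
python3 -m creep '[[[0,0,0],0],[[0,0,15],0],[[0,0,30],0]]' >/dev/null
python3 go.py 582.2 -111 201 -5.3
```

```text
t 8.15 p [ 583.5 -107.1  231.1] yaw -5.22 tilt -1.0 F [-0.2 -0.3  0. ] w 0.999 gf 0.0 q7 -1.64
shift [-1.1  4.  30. ] twist 0.001
```

```bash
python3 -m creep '[[[-1,3,8],0],[[-1,3,16],0],[[-1,3,24],0],[[-1,3,29],0],[[-1,3,29],0]]' >/dev/null; python3 go.py
python3 -m creep '[[[0,0,0],0],[[0,0,0],0],[[0,0,0],0],[[0,0,0],0],[[0,0,0],0]]' 0 40 >/dev/null; python3 go.py
python3 -m creep '[[[0,0,-12],0],[[0,0,-32],0],[[0,0,-54],0],[[0,0,-74],0],[[0,0,-80],0]]' >/dev/null; python3 go.py 579 232.5 280 -9.9
```

```text
t 8.57 p [ 581.3 -110.4  200. ] yaw -5.21 tilt -1.0 F [-0.   0.2 -0.2] w 1.0 gf 0.0 q7 -1.64
t 8.98 p [ 582.  -111.   201.8] yaw -5.24 tilt -1.0 F [-1.  -1.3  5.3] w 0.698 gf 43.9 q7 -1.64
t 9.4 p [ 582.5 -110.6  284.6] yaw -5.21 tilt -1.0 F [ 0.9 -1.  -0.3] w 0.697 gf 43.8 q7 -1.62
shift [ -34.6 -341.3    4.4] twist 0.082
```

```bash
python3 -m creep '[[[-2,-20,0],0.01],[[-5,-50,0],0.03],[[-9,-86,0],0.05],[[-13,-122,0],0.07],[[-16,-158,0],0.082]]' >/dev/null; python3 go.py 579 232.5 280 -9.9
python3 -m creep '[[[-4,-36,0],0],[[-8,-72,0],0],[[-12,-108,0],0],[[-15,-136,0],0],[[-18,-158,0],0]]' >/dev/null; python3 go.py 579 232.5 280 -9.9
```

```text
t 9.82 p [579.4  49.6 280.4] yaw -10.01 tilt -1.0 F [ 0.7  1.1 -1.4] w 0.693 gf 43.9 q7 -2.0
shift [ -32.2 -180.1    0.4] twist -0.002
t 10.23 p [588.6 210.  280.2] yaw -9.77 tilt -1.0 F [ 0.1 -0.2 -1.8] w 0.696 gf 43.8 q7 -2.28
shift [-13.3 -20.5   0.3] twist 0.002
```

```bash
python3 -m creep '[[[-6,-10,10],0],[[-13,-20,30],0],[[-13,-20,55],0],[[-13,-20,80],0],[[-13,-20,95],0]]' >/dev/null; 
python3 -m creep '[[[0,0,0],0],[[0,0,0],0]]' >/dev/null;python3 go.py 579 232.5 162 -9.9
python3 - <<'E'
from h import *
c=cam('side');save(c,'side5.png')
im=cv2.imread('pics/side5.png')[210:305,200:280]
cv2.imwrite('pics/c5.png',cv2.resize(im,None,fx=6,fy=6,interpolation=2))
E
```

```text
t 10.82 p [579.6 227.8 184.9] yaw -9.96 tilt -1.0 F [ 1.4  0.3 -1.6] w 0.696 gf 43.8 q7 -2.35
shift [-1.4 -4.6 22.9] twist -0.001
```

View pics/c5.png

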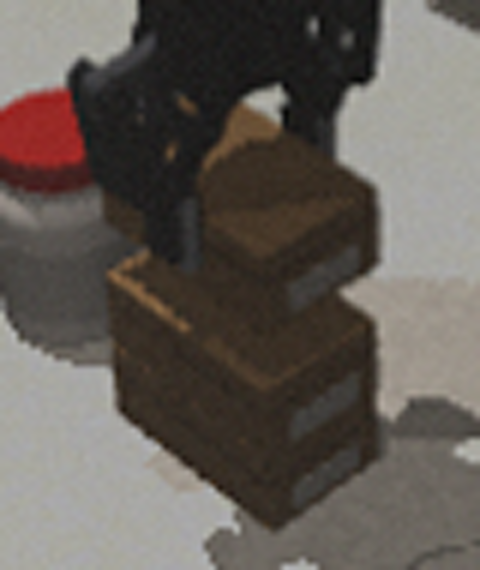

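The held carton's top corners are at (262,256) and (378,188). Carton A's are at (272,383) and (378,322).

```bash
python3 - <<'E'
from h import *
c=dict(np.load('side0.npz',allow_pickle=True))
f=lambda u,v:[200+u/6-.42,210+v/6-.42]
for n,u,v,z in(('up near top',262,256,.145),('up right top',378,188,.145),('up right bot',378,262,.105),('A near top',272,383,.08),('A right top',378,322,.08),('base near bot',277,528,0),('base right bot',378,455,0)):
    print(n,plane(c,[f(u,v)],z)[0].round(3))
E
```

```text
up near top [0.539 0.267 0.145]
up right top [0.528 0.209 0.145]
up right bot [0.53  0.207 0.105]
A near top [0.538 0.265 0.08 ]
A right top [0.526 0.213 0.08 ]
base near bot [0.539 0.266 0.   ]
base right bot [0.531 0.209 0.   ]
```

```bash
python3 -m creep '[[[-1,-1,6],0],[[-2,-2,12],0],[[-2,-2,18],0],[[-2,-2,22],0],[[-2,-2,23],0]]' >/dev/null; python3 go.py
for i in 1 2 3 ; do python3 -m creep '[[[0,0,1],0],[[0,0,1],0]]' >/dev/null; python3 go.py; done
```

```text
t 11.28 p [578.2 230.9 161.9] yaw -9.92 tilt -1.0 F [-1.   0.4 -1.5] w 0.693 gf 43.8 q7 -2.36
t 11.45 p [578.6 231.  161.8] yaw -9.93 tilt -1.0 F [-0.9  0.3 -1.9] w 0.698 gf 43.8 q7 -2.36
t 11.62 p [578.7 231.  161. ] yaw -9.93 tilt -1.0 F [-0.1  0.5 -1.5] w 0.698 gf 43.8 q7 -2.36
t 11.78 p [578.7 231.  160. ] yaw -9.92 tilt -1.0 F [ 0.1  0.2 -2.2] w 0.695 gf 44.0 q7 -2.37
```

```bash
python3 -m creep '[[[0,0,1],0],[[0,0,1],0]]' >/dev/null; python3 go.py; python3 -m creep '[[[0,0,1],0],[[0,0,1],0]]' >/dev/null; python3 go.py
```

```text
t 11.95 p [578.7 231.1 159.9] yaw -9.92 tilt -1.0 F [-3.2 -2.1  6.7] w 0.697 gf 44.9 q7 -2.37
t 12.12 p [578.7 231.2 159.9] yaw -9.92 tilt -1.0 F [-6.2 -3.4 14.3] w 0.7 gf 45.9 q7 -2.37
```

```bash
python3 -m creep '[[[0,0,-1],0],[[0,0,-1],0],[[0,0,-1],0]]' >/dev/null; python3 go.py
python3 -m creep '[[[0,0,0],0],[[0,0,0],0],[[0,0,0],0],[[0,0,0],0],[[0,0,0],0]]' 1 >/dev/null; python3 go.py
python3 -m creep '[[[0,0,-10],0],[[0,0,-30],0],[[0,0,-65],0],[[0,0,-105],0],[[0,0,-130],0]]' >/dev/null
python3 -m creep '[[[-20,30,0],-0.1],[[-40,60,0],-0.2],[[-60,90,0],-0.3],[[-80,120,0],-0.4],[[-100,150,0],-0.5]]' >/dev/null; python3 go.py
python3 - <<'E'
from meas import *
for n in('top','side'):
    c=cam(n); print(n); save(c,n+'6.png'); boxes(c)
    np.savez(n+'6.npz',**c)
top=cv2.imread('pics/top6.png')[165:285,270:390]; s=cv2.imread('pics/side6.png')[140:260,260:380]
cv2.imwrite('pics/c6.png',cv2.resize(np.hstack([top,s]),None,fx=3.3,fy=3.3,interpolation=2))
E
```

```text
t 12.37 p [578.8 231.1 159.9] yaw -9.92 tilt -1.0 F [-4.  -1.3  7.9] w 0.7 gf 45.2 q7 -2.37
t 12.78 p [578.6 231.  158.7] yaw -9.92 tilt -1.0 F [-0.5  0.7 -0.8] w 1.0 gf 0.0 q7 -2.37
t 13.62 p [452.9  99.6 289.4] yaw 19.01 tilt -1.0 F [ 0.8 -1.7  0.5] w 1.003 gf 0.0 q7 -1.55
top
[195. 219.] c [580.9 230.4] z 125.5 dim [57.8 96.1] ang 170.0 mean [581.  230.8]
side
[239. 247.] c [579.3 236.5] z 121.1 dim [59.8 99.7] ang 170.0 mean [577.9 237.2]
```

View pics/c6.png

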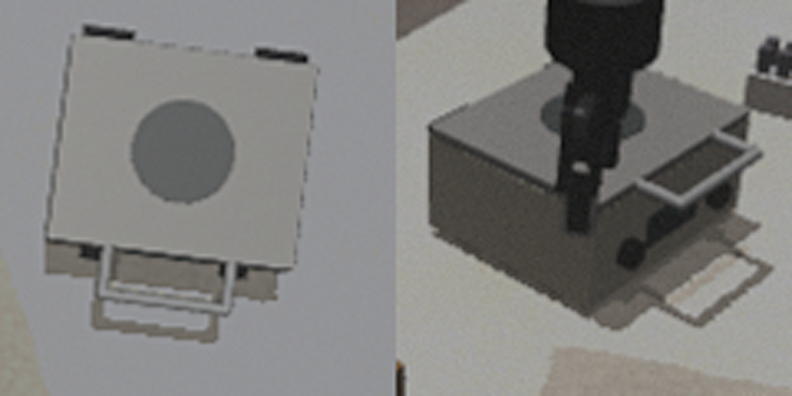

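The column is square to within 1 mm. In the top half of the crop the lid corners are at (75,38), (317,68), (295,268) and (48,238), and the bar runs from (100,299) to (232,311). In the side half the bar runs from (690,203) to (760,153).

```bash
python3 - <<'E'
from h import *
ct=dict(np.load('top6.npz',allow_pickle=True)); cs=dict(np.load('side6.npz',allow_pickle=True))
ft=lambda u,v:[270+u/3.3-.35,165+v/3.3-.35]; fs=lambda u,v:[260+(u-396)/3.3-.35,140+v/3.3-.35]
q=plane(ct,[ft(*p) for p in((75,38),(317,68),(295,268),(48,238))],.122); print(q.round(4))
d=lambda a,b:np.degrees(np.arctan2(*(b-a)[1::-1]))
print('ang',d(q[3],q[0]),d(q[2],q[1]),d(q[1],q[0])-90,d(q[2],q[3])-90)
b=plane(ct,[ft(*p) for p in((100,299),(232,311))],.116); print(b.round(4),b.mean(0),d(b[1],b[0])-90)
s=plane(cs,[fs(*p) for p in((690,203),(760,153))],.116); print(s.round(4),s.mean(0),d(s[1],s[0])-90)
# height from two views
for U,V in(((100,299),(690,203)),((232,311),(760,153))):
    o1,d1=rays(ct,[ft(*U)]); o2,d2=rays(cs,[fs(*V)]); A=np.c_[d1[0],-d2[0]]; k=np.linalg.lstsq(A,o2-o1,rcond=None)[0]
    print('tri',(o1+k[0]*d1[0]).round(4),(o2+k[1]*d2[0]).round(4))
E
python3 go.py 455 -175 220 81.5
```

```text
[[ 0.7114 -0.0814  0.122 ]
 [ 0.6779 -0.3144  0.122 ]
 [ 0.4857 -0.2874  0.122 ]
 [ 0.5191 -0.0514  0.122 ]]
ang -8.86311895567033 -8.004981788559345 -8.167896613517783 -8.056886429479164
[[ 0.4598 -0.1002  0.116 ]
 [ 0.4458 -0.2265  0.116 ]] [ 0.45279677 -0.16334807  0.116     ] -6.337524742381007
[[ 0.4592 -0.1058  0.116 ]
 [ 0.4449 -0.2206  0.116 ]] [ 0.45205304 -0.16321117  0.116     ] -7.1178821106731505
tri [ 0.4598 -0.1     0.1191] [ 0.4573 -0.1011  0.1192]
tri [ 0.4457 -0.2269  0.1126] [ 0.4469 -0.2265  0.1125]
t 13.72 p [451.8  96.7 289.6] yaw 18.82 tilt -1.0 F [0.6 0.7 0.7] w 0.998 gf 0.0 q7 -1.55
shift [-84.6 258.   70.4] twist -1.094
```

```bash
python3 -m creep '[[[-9,26,5],-0.11],[[-18,52,10],-0.22],[[-27,78,15],-0.33],[[-35,104,20],-0.44],[[-43,130,25],-0.55]]' 0.42 >/dev/null; python3 go.py 454.5 -163 220 81.8
```

```text
t 14.13 p [455.4 -37.3 264.6] yaw 50.55 tilt -1.0 F [ 1.4  0.2 -0.1] w 0.414 gf 0.0 q7 -0.71
shift [-97.7  79.1  44.6] twist -0.545
```

```bash
python3 -m creep '[[[-20,16,5],-0.11],[[-40,32,10],-0.22],[[-60,48,15],-0.33],[[-80,64,20],-0.44],[[-97,78,30],-0.545]]' >/dev/null; 
python3 -m creep '[[[0,0,0],0],[[0,0,0],0]]' >/dev/null; python3 go.py 454.5 -163 205 81.8
```

```text
t 14.72 p [ 453.2 -161.4  233.9] yaw 81.27 tilt -1.0 F [-0.4  0.8  0. ] w 0.42 gf 0.0 q7 0.08
shift [-1.3  1.6 28.9] twist -0.009
```

```bash
python3 -m creep '[[[-1,1,10],-0.009],[[-1,1,20],-0.009],[[-1,1,30],-0.009],[[-1,1,36],-0.009]]' >/dev/null; python3 go.py 454.5 -163 168 81.8
python3 - <<'E'
from h import *
t=cam('top');save(t,'top7.png');s=cam('side');save(s,'side7.png')
a=cv2.imread('pics/top7.png')[200:300,270:370]; b=cv2.imread('pics/side7.png')[130:230,290:390]
cv2.imwrite('pics/c7.png',cv2.resize(np.hstack([a,b]),None,fx=4,fy=4,interpolation=2))
E
```

```text
t 15.05 p [ 453.6 -161.1  196.2] yaw 82.01 tilt -1.0 F [-0.9 -0.9 -0.9] w 0.419 gf 0.0 q7 0.08
shift [-1.8  1.2 28.2] twist 0.004
```

View pics/c7.png

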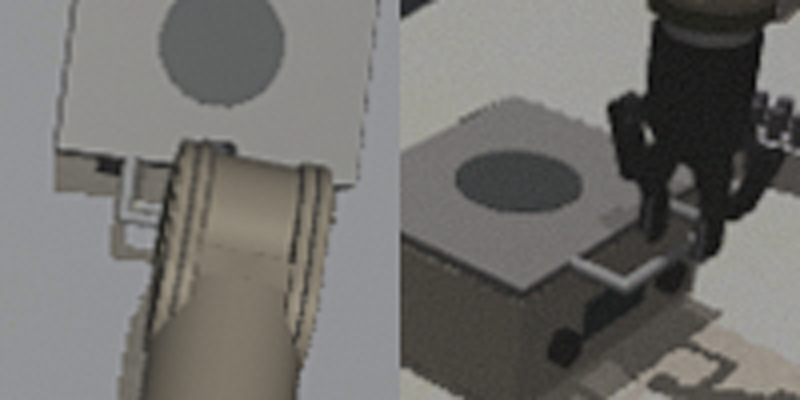

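The rear finger, at crop (652,230), stands over the gap. The front finger, at (708,245), is in front of the bar, so they straddle it.

```bash
python3 -m creep '[[[0,1,8],0],[[0,1,16],0],[[0,1,22],0],[[0,1,27],0],[[0,1,27],0]]' >/dev/null; python3 go.py
python3 -m creep '[[[0,0,0],0],[[0,0,0],0],[[0,0,0],0],[[0,0,0],0],[[0,0,0],0]]' 0 40 >/dev/null; python3 go.py
```

```text
t 15.57 p [ 454.4 -162.   169.6] yaw 81.98 tilt -1.0 F [-0.7  0.3  0.4] w 0.421 gf 0.0 q7 0.07
t 15.98 p [ 456.6 -162.4  172. ] yaw 81.98 tilt -1.0 F [ 6.9 -1.  -0.9] w 0.125 gf 38.9 q7 0.07
```

```bash
python3 -m creep '[[[0,2,-6],0],[[0,3,-14],0],[[0,4,-21],0],[[0,5,-32],0],[[0,7,-42],0]]' >/dev/null; python3 go.py
python3 -m creep '[[[0,1,-8],0],[[0,5,-21],0],[[0,8,-31],0],[[0,12,-41],0],[[0,12,-41],0]]' >/dev/null; python3 go.py
```

```text
t 16.4 p [ 461.5 -163.2  214. ] yaw 81.97 tilt -1.0 F [-3.1  0.7 -1.8] w 0.122 gf 39.0 q7 0.08
t 16.82 p [ 473.5 -164.9  256. ] yaw 81.96 tilt -1.0 F [-10.1   1.    2.1] w 0.121 gf 39.4 q7 0.08
```

```bash
python3 -m creep '[[[0,4,-10],0],[[0,8,-20],0],[[0,13,-29],0],[[0,18,-38],0],[[0,18,-38],0]]' >/dev/null; python3 go.py
python3 -m creep '[[[0,6,-9],0],[[0,12,-18],0],[[0,18,-26],0],[[0,25,-34],0],[[0,25,-34],0]]' >/dev/null; python3 go.py
```

```text
t 17.23 p [ 491.6 -167.6  294.3] yaw 81.95 tilt -1.0 F [-12.4   1.1   5.6] w 0.122 gf 39.5 q7 0.07
t 17.65 p [ 515.9 -171.2  329.1] yaw 81.93 tilt -1.0 F [-19.6   2.1  14.5] w 0.121 gf 40.1 q7 0.06
```

```bash
python3 -m creep '[[[0,5,-9],0],[[0,13,-17],0],[[0,21,-24],0],[[0,28,-31],0],[[0,28,-31],0]]' >/dev/null; python3 go.py
python3 -m creep '[[[0,0,0],0],[[0,0,0],0],[[0,0,0],0],[[0,0,0],0],[[0,0,0],0]]' >/dev/null; python3 go.py
python3 - <<'E'
from meas import *
t=cam('top');s=cam('side');save(s,'side8.png')
boxes(t);boxes(s)
cv2.imwrite('pics/c8.png',cv2.resize(cv2.imread('pics/side8.png')[70:310,180:420],None,fx=2.4,fy=2.4,interpolation=2))
E
```

```text
t 18.07 p [ 545.1 -175.6  359.3] yaw 81.93 tilt -1.0 F [-7.9 -2.8  6.5] w 0.122 gf 40.0 q7 0.05
t 18.48 p [ 543.8 -175.4  358.1] yaw 81.93 tilt -1.0 F [-6.4 -2.2  3.7] w 0.12 gf 39.8 q7 0.05
[195. 219.] c [580.9 230.4] z 125.8 dim [57.8 96.1] ang 170.0 mean [580.7 230.5]
[239. 247.] c [579.2 236.3] z 121.1 dim [59.7 99.6] ang 169.7 mean [577.7 237.2]
```

View pics/c8.png

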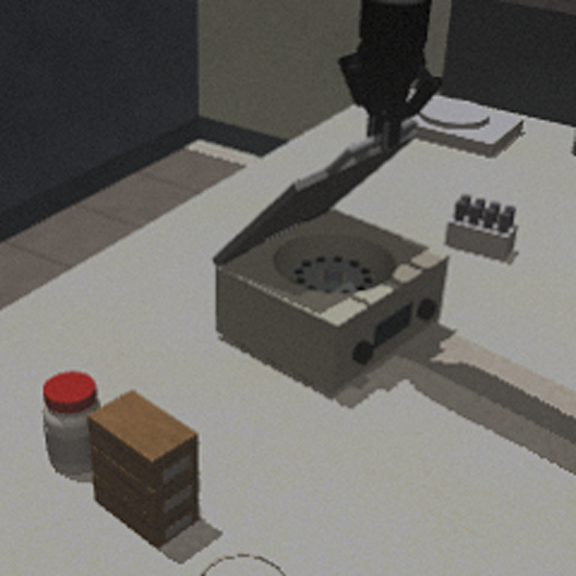

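The lid is open with the bar in the fingers at crop (385,130). The column stands at (145,470) and the jar and rack haven't moved. I'll check the angle from the lid's depth points.

```bash
python3 - <<'E'
from h import *
for n in('top','side'):
    c=cam(n); P=cloud(c).reshape(-1,3); a=np.radians(-8.2); e=np.array([np.cos(a),np.sin(a)]); f=np.array([-e[1],e[0]])
    h=np.array([.4535,-.163])+.245*e   # hinge
    X=(P[:,:2]-h)@e; Y=(P[:,:2]-h)@f; Z=P[:,2]-.11
    k=(X<-.03)&(X>-.12)&(abs(Y)<.115)&(Z>-X*.7-.01)&(Z<-X*1.8+.02)
    p=np.polyfit(-X[k],Z[k],1)
    for _ in range(3):
        r=abs(Z-np.polyval(p,-X)); kk=k&(r<.008); p=np.polyfit(-X[kk],Z[kk],1)
    print(n,kk.sum(),np.degrees(np.arctan(p[0])),p[1])
E
python3 go.py
```

```text
top 1040 48.82656725787432 0.022753916081583808
side 439 48.042998555314085 0.004529415839664282
t 18.68 p [ 543.8 -175.4  358.2] yaw 81.93 tilt -1.0 F [-6.4 -1.1  5. ] w 0.12 gf 39.8 q7 0.05
```

```bash
python3 -m creep '[[[0,1,-1],0],[[0,2,-2],0],[[0,2,-2],0],[[0,2,-2],0],[[0,2,-2],0]]' >/dev/null; python3 -m creep '[[[0,0,0],0],[[0,0,0],0],[[0,0,0],0]]'>/dev/null; python3 go.py; python3 -c "
from workcell import manip; print(manip.hand_in())"
```

```text
t 19.35 p [ 545.8 -175.7  359.8] yaw 81.92 tilt -1.0 F [-5.1 -2.9  4.2] w 0.119 gf 39.7 q7 0.05
the job is handed in; nothing more can be done
None
```

I handed the job in at about 19 s with both cartons stacked squarely on the bench carton and the lid held open by its handle at roughly 50° (my estimates range from 48 to 51°); `hand_in()` gave no verdict, so I can't confirm it passed.

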